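# Exchange the flat and charged battery packs

## Task

The floor dryer and the work lamp are going out on a job: swap their flat battery packs for the charged ones that now sit in the twin charger, the long pack into the dryer and the short pack into the lamp, and leave the two flat packs in the charger to recharge, either one in either bay. All four bays are full, so set a pack down on the rubber mat on the way; lower every pack fully home in its bay rather than dropping it, and do not knock the spray bottle about.

Things in the scene. Friction and masses are not known exactly. Their poses are not given: they have to be found in the camera images.
- long_flat: Flat long battery pack: the one in the floor dryer at the start. Grey body 120 (its x) x 66 (y) x 60 mm tall, 0.6-0.8 kg, same either way round. Black handle bar on top: 74 long (x), 20 wide (y), 18 high, centred, underside 20 mm above the body, top 98 mm above the pack's underside; posts at x +-29. Origin: centre of underside, z up.
- short_flat: Flat short battery pack: the one in the work lamp at the start. Grey body 84 (its x) x 66 (y) x 46 mm tall, 0.4-0.55 kg, same either way round. Black handle bar on top: 74 long (x), 20 wide (y), 18 high, centred, underside 20 mm above the body, top 84 mm above the pack's underside; posts at x +-29. Origin: centre of underside, z up.
- long_charged: Charged long battery pack: the long one in the charger at the start. Grey body 120 (its x) x 66 (y) x 60 mm tall, 0.6-0.9 kg, same either way round. Black handle bar on top: 74 long (x), 20 wide (y), 18 high, centred, underside 20 mm above the body, top 98 mm above the pack's underside; posts at x +-29. Origin: centre of underside, z up.
- short_charged: Charged short battery pack: the short one in the charger at the start. Grey body 84 (its x) x 66 (y) x 46 mm tall, 0.4-0.6 kg, same either way round. Black handle bar on top: 74 long (x), 20 wide (y), 18 high, centred, underside 20 mm above the body, top 84 mm above the pack's underside; posts at x +-29. Origin: centre of underside, z up.
- dryer: Floor dryer, fixed: low round blue fan housing (260 mm across, 126 high, its centre 215 mm along +x) with an open-topped bay for the long pack in front. Origin: on the bench under the bay's centre; x along the bay towards the fan. Bay floor 45 mm above origin, opening 128 (x) x 74 mm, 4 mm clear of the pack all round; rim 14 mm high, then a lip flaring out at 45 deg 9 mm more.
- lamp: Work lamp, fixed: yellow tilted LED head (195 mm wide, 155 high, its middle 185 mm along +x) on a tube skid, with an open-topped black bay for the short pack in front. Origin: on the bench under the bay's centre; x along the bay towards the head. Bay floor 30 mm above origin, opening 92 (x) x 74 mm, 4 mm clear of the pack all round; rim 14 mm high, then a lip flaring out at 45 deg 9 mm more.
- mat: Bare black ribbed rubber mat fixed on the bench, 140 (x) x 200 (y) mm, top 4 mm above the bench: the free spot. Origin: centre of its underside.
- spray_bottle: White spray bottle with grey trigger head, standing loose on the bench: a bystander, 72 mm diameter, 180 mm tall. Origin: centre of its underside, z up.
- charger_bay_left: Left bay (+y side) of the fixed black twin charger; equal bays 128 mm apart, each takes either pack; 58 mm high ridge 105 mm along +x. Origin: on the bench under the bay's centre; x along the bay towards the ridge. Floor 35 mm above origin, opening 128 (x) x 74 mm (short pack: anywhere along x), rim 14 mm high, then a lip flaring out at 45 deg 9 mm more.
- charger_bay_right: Right bay (-y side) of the fixed black twin charger; equal bays 128 mm apart, each takes either pack; 58 mm high ridge 105 mm along +x. Origin: on the bench under the bay's centre; x along the bay towards the ridge. Floor 35 mm above origin, opening 128 (x) x 74 mm (short pack: anywhere along x), rim 14 mm high, then a lip flaring out at 45 deg 9 mm more.
Not all that is in view belongs to the job. What is shaped like the short_flat but red is not meant.

How it is judged:
At the end, for the whole second after the job is handed in: Charged long pack in the dryer's bay, charged short pack in the lamp's bay, flat packs in the two charger bays (either way): each within 12 mm of the bay's centre (short pack in the charger 30 mm along the bay), level, on the bay floor within 6 mm, released and at rest (horizontal distance between long_charged and dryer below 0.012 m and z of long_charged in the frame of dryer between 0.039 and 0.051 m and angle between each of long_charged, short_charged's own z axis and vertical below 0.08 rad and horizontal distance between short_charged and lamp below 0.012 m and z of short_charged in the frame of lamp between 0.024 and 0.036 m and ((horizontal distance between long_flat and charger_bay_left below 0.012 m and z of long_flat in the frame of charger_bay_left between 0.029 and 0.041 m and angle between each of long_flat, short_flat's own z axis and vertical below 0.08 rad and horizontal distance between short_flat and charger_bay_right below 0.03 m and z of short_flat in the frame of charger_bay_right between 0.029 and 0.041 m and y of short_flat in the frame of charger_bay_right between -0.012 and 0.012 m) or (horizontal distance between long_flat and charger_bay_right below 0.012 m and z of long_flat in the frame of charger_bay_right between 0.029 and 0.041 m and angle between each of long_flat, short_flat's own z axis and vertical below 0.08 rad and horizontal distance between short_flat and charger_bay_left below 0.03 m and z of short_flat in the frame of charger_bay_left between 0.029 and 0.041 m and y of short_flat in the frame of charger_bay_left between -0.012 and 0.012 m)) and linear speed of each of long_flat, short_flat, long_charged, short_charged below 0.02 m/s); the robot touches nothing.
It fails at once if the spray bottle is knocked over or shoved more than 30 mm (distance of spray_bottle from where it was at the start of the episode above 0.03 m or angle between spray_bottle's own z axis and vertical above 0.5 rad).
It fails at once if a pack is dropped (falls free of the fingers at more than 0.8 m/s, about 33 mm of fall) ((linear speed of long_flat above 0.8 m/s and contact force between the fingers and long_flat below 0.2 N) or (linear speed of short_flat above 0.8 m/s and contact force between the fingers and short_flat below 0.2 N) or (linear speed of long_charged above 0.8 m/s and contact force between the fingers and long_charged below 0.2 N) or (linear speed of short_charged above 0.8 m/s and contact force between the fingers and short_charged below 0.2 N)).
It also fails if it takes over 120 s, if anything falls off the work surface, if the arm or the gripper's body presses on something with over 40 N, if the wrist force passes 120 N, or if a joint passes its speed limit or range.

## Robot

A 6-joint arm with a two-finger parallel gripper is mounted at the origin on the work surface. World frame = base frame: x ahead of the robot, y to its left, z up, the work surface at z = 0. Lengths are in m, angles in rad, forces in N, time in s.
With the tool pointing down it reaches from about 0.375 to 0.75 m from the base axis. Payload 9 kg.
Tool frame: the origin (TCP) lies midway between the tips of the shut fingers; the grasp point (between the pads) lies 19 mm behind it; z points along the fingers, y is the line along which they close (so a half turn about z gives the same grasp; the last joint's range is limited). The gripper opens to 85 mm and grips with 20 to 120 N. Pads are 22 mm wide; open, the fingers measure 114 mm over their backs; the gripper's body (76 mm by 85 mm) begins 54 mm behind the grasp point. The pads swing forward as they close: fully open they stand 13 mm farther back than shut.
Start: joints at [1.047, 0.104, 0.097, 1.564, 0, 1.353], TCP at [0.181, 0.572, 0.201] pointing down, gripper open.
Joint ranges: [-2.99, 2.99], [-0.84, 1.86], [-1.1, 1.16], [-1.84, 2.11], [-1.51, 1.56], [-3.14, 3.14]. Speed limits (rad/s): [2.22, 2.22, 2.57, 3.14, 3.14, 3.14].

## Interface

Orientations are given as [roll, pitch, yaw] about the fixed x, y, z axes, in that order (R = Rz(yaw) Ry(pitch) Rx(roll)).
In Python, from rig import read_state, get_image, calibration, finish_job gives the robot as it stands.
- The arm moves only by the shell command python3 -m jog 'ROWS' [OPENING] [FORCE]. ROWS is a JSON object of lists of equal length, an entry for each row: "offset": the shift along the tool's x, y, z in cm, a list of three; "yaw": the turn about the tool's z in degrees. In form: {"offset": [[x, y, z], ...], "yaw": [yaw, ...]}. A call has 1 to 12 rows; each row shifts and turns the commanded pose from where the row before left it, along the tool's axes as they then stand; what a row does not reach is not made up. A row lasts 1/10 s, in which the tool goes at most 50 mm and 8.59 degrees, less where a joint would pass 70% of its speed; a pose out of reach is approached as far as the arm can. A call with a gripper value outside its range is refused whole. OPENING is the finger opening in cm, from 0 to 8.54, set as the call begins (- or left out, the last holds). The fingers move at their own pace and stop on an object; FORCE is the grip in N (left out, the last holds). Time passes only in rows, so rows that do not move let the fingers close. It gives the time, the measured TCP pose, the force, the opening and the grip force at its end, in the units of the state.
- read_state(): the state, without advancing time (a new reading comes with each control period).
- get_image(name): name is "side" or "top"; returns the picture (400x640x3 uint8, red, green, blue); there is no depth.
- calibration(name): a dict with "fx", "fy", "cx", "cy" (pixels), "extrinsics" (4x4, takes a point from camera to world coordinates). Camera axes: x right, y down, z forward; pixel columns grow to the right and rows downward; lengths in m; the calibration is good to about 2 mm. A picture is of the moment at which its call begins. calibration takes no time and is no camera call.
- finish_job(): hands the job in; it is judged then, once.
The state is a dict: "time_s": time; "joint_positions": joint angles; "joint_velocities": joint speeds; "effort": joint torques, N m; "eef_pos": TCP position; "tcp_rot": TCP orientation; "wrist_force": force on the tool from outside, world axes, zero at the start; "wrist_torque": the same for the moment, N m; "finger_gap": opening from 0.0 (shut) to 1.0 (fully open); "grasp_force": force on a finger pad.
Only numpy, scipy, OpenCV 4.12 (cv2) and the standard library are available. Lean on these libraries where they do the work, as an engineer would, in place of code of your own. Each camera call takes 0.05 s, during which the arm holds its last target. There are 200 camera calls.

## Working session

There is one attempt and no reset: what is moved stays moved. The work goes in short steps, Python scripts to look and compute and a shell command to move; the robot and the scene stay as the last step left them, time stands still between calls to the robot, and variables do not carry over. Pictures are saved under pics/ and viewed, at most 15 in all, crops included, and the job is handed in when it is done.

```bash
mkdir -p pics; ls; python3 - <<'E'
from rig import *
import cv2,json
for n in("top","side"):
    cv2.imwrite(f"pics/{n}0.png",get_image(n)[:,:,::-1]); c=calibration(n); print(n,c)
s=read_state(); print(s)
E
```

```text
pics
top {'fx': 483.2201040476293, 'fy': 483.2201040476293, 'cx': 316.07594291054875, 'cy': 200.7878683999015, 'extrinsics': array([[ 0.00273624, -0.9979055 ,  0.06463064,  0.36900756],
       [-0.99991521, -0.00190747,  0.01288135, -0.07379371],
       [-0.01273109, -0.0646604 , -0.99782611,  1.45995214],
       [ 0.        ,  0.        ,  0.        ,  1.        ]])}
side {'fx': 446.7979749651742, 'fy': 446.7979749651742, 'cx': 320.85714230473906, 'cy': 195.38878617037622, 'extrinsics': array([[ 7.99310924e-01, -3.33635532e-01,  4.99789334e-01,
        -1.43374701e-01],
       [-6.00917630e-01, -4.44090323e-01,  6.64591444e-01,
        -9.25667324e-01],
       [ 2.20286715e-04, -8.31547423e-01, -5.55453720e-01,
         7.54754535e-01],
       [ 0.00000000e+00,  0.00000000e+00,  0.00000000e+00,
         1.00000000e+00]])}
{'time_s': 0.1, 'joint_positions': array([ 1.04732514e+00,  1.04670018e-01,  9.65446398e-02,  1.56393136e+00,
       -9.15216802e-06,  1.35307252e+00]), 'joint_velocities': array([-1.96924263e-05, -3.95569507e-04,  2.43390561e-03, -5.14450222e-04,
       -2.37528841e-04, -9.44211633e-04]), 'effort': array([ 6.40026585e-03, -5.58207214e+01,  5.04718065e+01,  1.30528191e-02,
       -2.72620200e-04, -1.91671046e-05]), 'eef_pos': array([0.18043025, 0.57185765, 0.19988099]), 'tcp_rot': array([-3.14036002e+00, -2.63322157e-04,  2.83584512e+00]), 'wrist_force': array([-0.44663313,  0.09605863, -0.25705506]), 'wrist_torque': array([ 0.02659097, -0.02872112,  0.0141874 ]), 'grasp_force': 0.0, 'finger_gap': 0.9983370717183443}
```

View pics/top0.png

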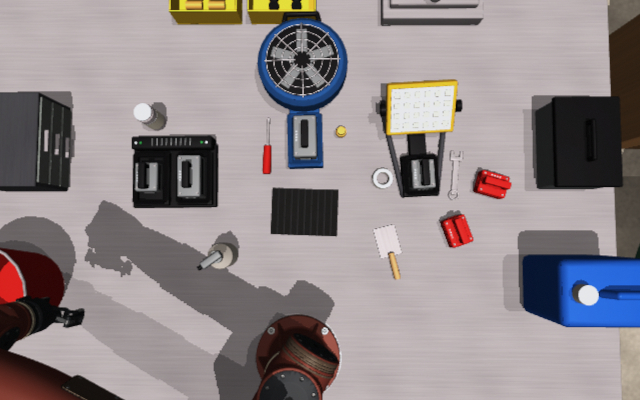

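View pics/side0.png

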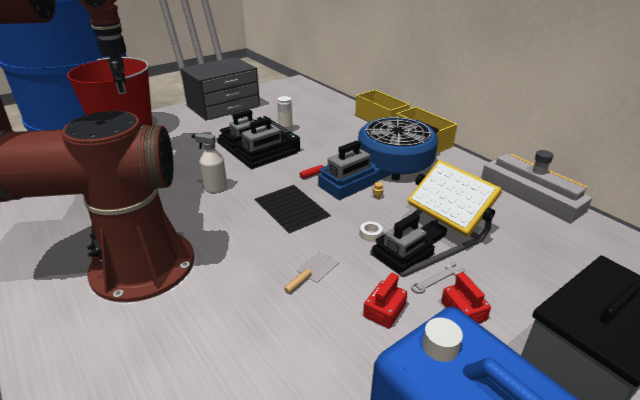

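The top view shows the charger at about (175,172), dryer bay (305,140), lamp bay (420,172), mat (305,212) and spray bottle (215,258). The arm is at lower left. In the side view, the charger is at (260,135), dryer bay (347,160) and lamp bay (405,240). I'll enlarge these.

```bash
python3 - <<'E'
import cv2,numpy as np
t=cv2.imread("pics/top0.png"); s=cv2.imread("pics/side0.png")
def crop(im,x,y,w,h,k):
    o=cv2.resize(im[y:y+h,x:x+w],None,fx=k,fy=k,interpolation=cv2.INTER_CUBIC)
    for i in range(x-x%10+10,x+w,10): cv2.line(o,((i-x)*k,0),((i-x)*k,6 if i%50 else 14),(0,0,255),1); cv2.putText(o,str(i),((i-x)*k-8,24),0,.3,(0,0,255),1)
    for j in range(y-y%10+10,y+h,10): cv2.line(o,(0,(j-y)*k),(6,(j-y)*k),(0,0,255),1); cv2.putText(o,str(j),(8,(j-y)*k+4),0,.3,(0,0,255),1)
    return o
cv2.imwrite("pics/t1.png",np.vstack([crop(t,125,128,100,84,6)]))
cv2.imwrite("pics/t2.png",np.hstack([crop(t,275,100,60,80,6),crop(t,390,130,60,80,6)]))
cv2.imwrite("pics/s1.png",np.vstack([crop(s,210,95,96,74,6)]))
cv2.imwrite("pics/s2.png",np.hstack([crop(s,312,135,66,66,6),crop(s,370,205,66,66,6)]))
E
```

```text
(no output)
```

View pics/t1.png

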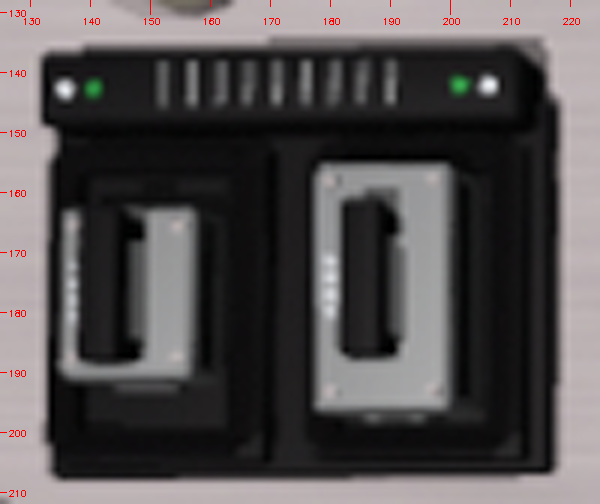

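View pics/t2.png

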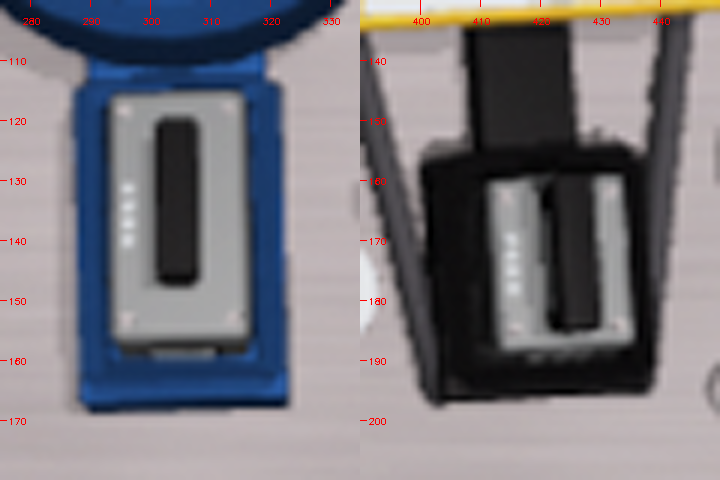

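View pics/s1.png

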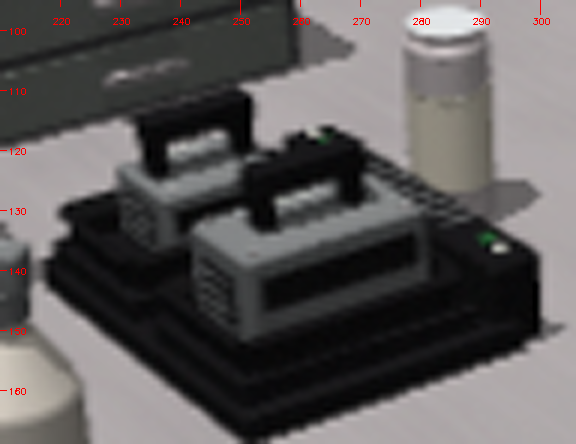

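View pics/s2.png

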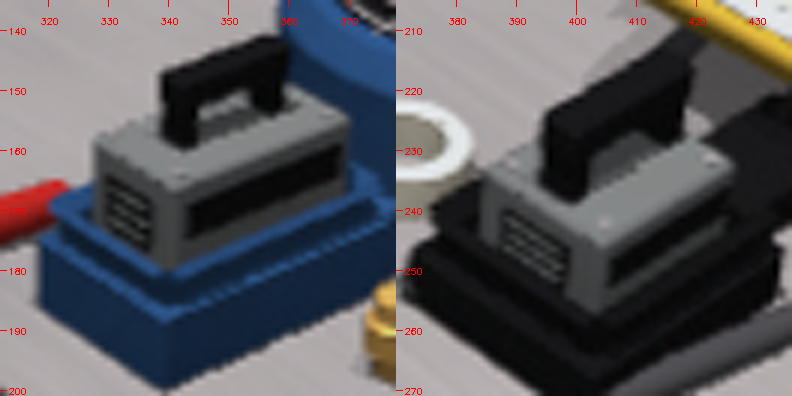

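The crops show clear grey body corners and handle bars for all four packs. I'll triangulate the corners, fit yaws, and check them against the given sizes.

```bash
cat > h.py <<'E'
import numpy as np
from rig import *
C={n:calibration(n) for n in("top","side")}
def ray(n,p):
    c=C[n];E=c["extrinsics"];d=E[:3,:3]@[(p[0]-c["cx"])/c["fx"],(p[1]-c["cy"])/c["fy"],1];return E[:3,3],d/np.linalg.norm(d)
def at(n,p,z):
    o,d=ray(n,p);return o+d*(z-o[2])/d[2]
def tri(a,b):
    o,d=ray("top",a);q,e=ray("side",b);s=np.linalg.lstsq(np.c_[d,-e],q-o,rcond=None)[0]
    P,Q=o+d*s[0],q+e*s[1];return (P+Q)/2,np.linalg.norm(P-Q)
def go(x,y,z,yawdeg):
    "offset in tool axes (cm) and yaw (deg) from measured pose; offset assumed before yaw"
    s=read_state();p=s["eef_pos"];w=s["tcp_rot"][2];d=np.array([x,y,z])-p
    t=np.array([d[0]*np.cos(w)+d[1]*np.sin(w),d[0]*np.sin(w)-d[1]*np.cos(w),-d[2]])*100
    dy=(np.degrees(w)-yawdeg+180)%360-180
    print("offset cm",t.round(2),"yaw",dy.round(1),"pos",p.round(4),"t",round(s["time_s"],1))
E
python3 - <<'E'
from h import *
np.set_printoptions(precision=4,suppress=True)
D={"long_charged":([(177.2,155.2),(200.5,155),(200.3,196.3),(177.7,196.5)],{3:(242.2,130.8),2:(250,139.2),1:(281.7,130)},(185.3,174.2),.095,.133),
"short_charged":([(135.3,162.5),(157.7,162.5),(157.5,191.3),(135,191)],{3:(229.7,122.5),2:(235.8,127.5)},(142,175.3),.081,.119),
"long_flat":([(293.3,115.3),(316,115),(316.5,156),(293.7,156.7)],{3:(327.8,158.3),2:(340,166.7),1:(370,154.2)},(304.6,133.6),.105,.143),
"short_flat":([(411.3,160),(433.8,159.2),(435.7,187.2),(413.2,188.3)],{3:(384.3,233.3),2:(404.5,242.5),1:(426.8,231.7)},(426.2,172.2),.076,.114)}
for n,(t,s,h,z,zh) in D.items():
    print(n)
    for i,b in s.items(): P,e=tri(t[i],b);print("  tri",P,"gap",round(e,4))
    W=np.array([at("top",p,z) for p in t]);c=W.mean(0)
    u=(W[0]+W[1]-W[2]-W[3])/2;v=(W[0]+W[3]-W[1]-W[2])/2
    print("  centre",c,"len",np.hypot(*u[:2]),np.hypot(*v[:2]),"yaw",np.degrees(np.arctan2(u[1],u[0])),"handle",at("top",h,zh))
r=[at("top",(275+a/6,100+b/6),.068) for a,b in((77,90),(283,85),(288,402),(82,408))]
print("dryer lip",np.mean(r,0),r)
r=[at("top",p,.004) for p in((272,188),(338,190.5),(337,236),(271,234))];print("mat",np.mean(r,0))
print("bottle",at("top",(226,256),.15))
E
```

```text
long_charged
  tri [0.4702 0.3357 0.0975] gap 0.0035
  tri [0.4687 0.2745 0.0909] gap 0.0027
  tri [0.5899 0.2753 0.0892] gap 0.0025
  centre [0.5284 0.3064 0.095 ] len 0.11837886408733249 0.06562896599797995 yaw 1.342900702993745 handle [0.5281 0.306  0.133 ]
short_charged
  tri [0.4878 0.4663 0.0756] gap 0.004
  tri [0.483  0.4009 0.0816] gap 0.0039
  centre [0.5267 0.4333 0.081 ] len 0.08302123535053807 0.06501179487360385 yaw 0.963811171658932 handle [0.5265 0.4318 0.119 ]
long_flat
  tri [0.5832 0.0072 0.0994] gap 0.0017
  tri [ 0.5829 -0.056   0.0999] gap 0.0038
  tri [ 0.7008 -0.0546  0.1022] gap 0.0025
  centre [ 0.6417 -0.024   0.105 ] len 0.11811913175819937 0.06454671532511164 yaw 0.8623576588351769 handle [ 0.6399 -0.0246  0.143 ]
short_flat
  tri [ 0.4952 -0.3349  0.0718] gap 0.0007
  tri [ 0.4981 -0.3975  0.0827] gap 0.0009
  tri [ 0.5796 -0.3949  0.0744] gap 0.0004
  centre [ 0.5374 -0.3643  0.076 ] len 0.0814471568760775 0.0645480410164169 yaw 3.167346918493085 handle [ 0.5368 -0.3639  0.114 ]
dryer lip [ 0.6337 -0.0243  0.068 ] [array([0.7103, 0.0274, 0.068 ]), array([ 0.7127, -0.0729,  0.068 ]), array([ 0.5574, -0.0756,  0.068 ]), array([0.5544, 0.024 , 0.068 ])]
mat [ 0.4292 -0.0201  0.004 ]
bottle [0.3038 0.1862 0.15  ]
```

Triangulated tops match the sizes and heights given (dryer 0.100, charger 0.093/0.079, lamp 0.076, all in reach). Plan is 5 transfers:
1. long_flat to mat
2. long_charged to dryer
3. short_flat to right bay
4. short_charged to lamp
5. long_flat to left bay

```bash
python3 -c "
from h import *
go(.641,-.0243,.20,181)"
```

```text
offset cm [-6.187e+01 -4.299e+01 -1.000e-02] yaw -18.5 pos [0.1804 0.5719 0.1999] t 0.1
```

```bash
python3 -m jog '{"offset":[[-3,-2.1,0],[-3.6,-2.5,0],[-3.6,-2.5,0],[-3.6,-2.5,0],[-3.6,-2.5,0],[-3.6,-2.5,0],[-3.6,-2.5,0],[-3.6,-2.5,0],[-3.6,-2.5,0],[-3.6,-2.5,0],[-3.6,-2.5,0],[-3.6,-2.5,0]],"yaw":[0,0,0,0,0,0,0,0,0,0,0,0]}' 5 60
python3 -m jog '{"offset":[[-3.6,-2.5,0],[-3.6,-2.5,0],[-3.6,-2.5,0],[-3.6,-2.5,0],[-3,-2,0],[-1.8,-1.4,0],[0,0,0],[0,0,0],[0,0,0],[0,0,0],[0,0,0]],"yaw":[0,0,0,0,0,0,-6,-6,-6.5,0,0]}'
python3 -c "
from h import *
go(.641,-.0243,.115,181)"
```

```text
time_s: 1.3
eef_pos: [0.4985, 0.16, 0.2003]
tcp_rot: [3.142, -0.0, 2.836]
wrist_force: [1.0, -0.2, -0.3]
finger_gap: 0.585
grasp_force: 0.0
time_s: 2.4
eef_pos: [0.6404, -0.0238, 0.2002]
tcp_rot: [3.141, -0.001, -3.128]
wrist_force: [0.1, 0.1, -0.2]
finger_gap: 0.582
grasp_force: 0.0
offset cm [-0.06 -0.05  8.52] yaw -0.2 pos [ 0.6404 -0.0238  0.2002] t 2.4
```

```bash
python3 -m jog '{"offset":[[0,0,1.5],[0,0,1.5],[0,0,1.5],[0,0,1.5],[0,0,1.5],[0,0,1],[0,0,0],[0,0,0]],"yaw":[0,0,0,0,0,0,0,0]}'
python3 -m jog '{"offset":[[0,0,0],[0,0,0],[0,0,0],[0,0,0],[0,0,0],[0,0,0],[0,0,0],[0,0,0]],"yaw":[0,0,0,0,0,0,0,0]}' 0.5 60
python3 - <<'E'
from h import *
import cv2
o=[]
for n,x,y in(("top",250,60),("side",290,100)): o.append(cv2.resize(get_image(n)[y:y+130,x:x+130,::-1],None,fx=3,fy=3,interpolation=2))
cv2.imwrite("pics/g1.png",np.hstack(o))
E
```

```text
time_s: 3.2
eef_pos: [0.6406, -0.0239, 0.1158]
tcp_rot: [3.142, 0.0, -3.125]
wrist_force: [0.2, -0.5, -0.2]
finger_gap: 0.586
grasp_force: 0.0
time_s: 4.0
eef_pos: [0.6405, -0.0239, 0.1156]
tcp_rot: [3.141, -0.0, -3.125]
wrist_force: [-0.2, -1.2, -0.4]
finger_gap: 0.059
grasp_force: 0.0
```

View pics/g1.png

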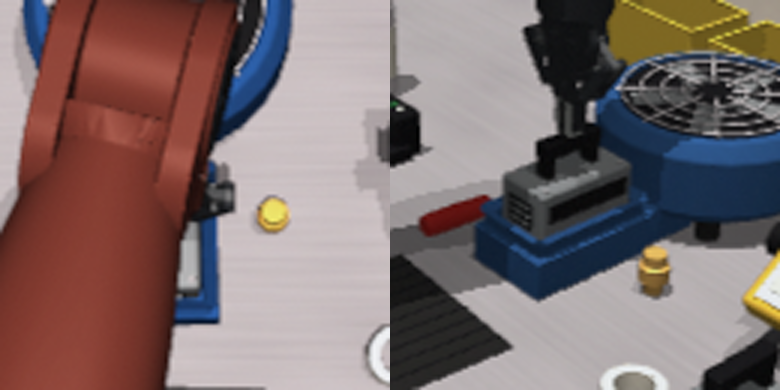

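The side view shows the fingers shut (gap 5 mm) with their tips apparently above or behind the bar at (575,140) in the crop, so the bar was missed. I'll project the TCP and check.

```bash
python3 - <<'E'
from h import *
import cv2
def proj(n,P):
    E=C[n]["extrinsics"];q=E[:3,:3].T@(np.array(P)-E[:3,3]);return np.array([C[n]["fx"]*q[0]/q[2]+C[n]["cx"],C[n]["fy"]*q[1]/q[2]+C[n]["cy"]])
s=read_state();p=s["eef_pos"];print(p,s["finger_gap"],proj("side",p),[proj("side",(x,-.0243,.143)) for x in(.604,.678)])
im=get_image("side")[120:185,310:400,::-1];cv2.imwrite("pics/g2.png",cv2.resize(im,None,fx=8,fy=8,interpolation=2))
E
```

```text
[ 0.64049894 -0.02388341  0.11560037] 0.05552734469162862 [348.91087752 152.06865765] [array([339.78704424, 147.40691362]), array([358.85357181, 140.54703192])]
```

View pics/g2.png

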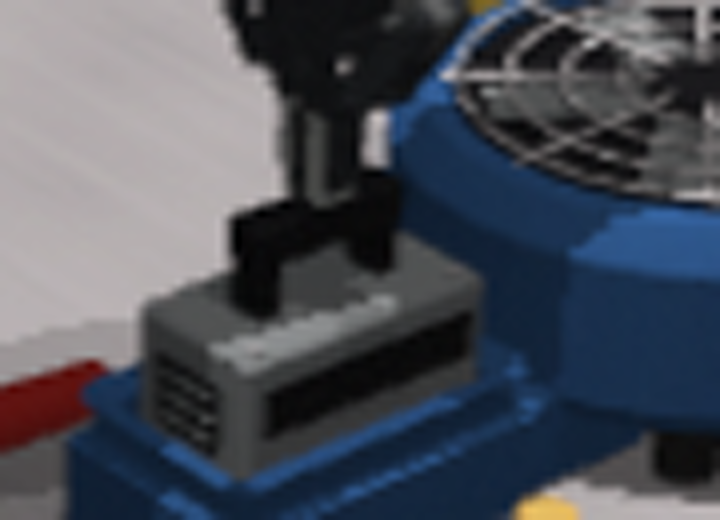

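The tips end at about (350.6,145), against the projected TCP at (349,152). I'll raise the tool and compare the true tip position with the reported TCP.

```bash
cat >> h.py <<'E'
def proj(n,P):
    E=C[n]["extrinsics"];q=E[:3,:3].T@(np.array(P)-E[:3,3]);return np.array([C[n]["fx"]*q[0]/q[2]+C[n]["cx"],C[n]["fy"]*q[1]/q[2]+C[n]["cy"]])
E
python3 -m jog '{"offset":[[0,0,-1.5],[0,0,-2],[0,0,-2],[0,0,-2],[0,0,-1.5],[0,0,0]],"yaw":[0,0,0,0,0,0]}'
python3 - <<'E'
from h import *
import cv2
p=read_state()["eef_pos"];q=proj("side",p);print(p,q)
im=get_image("side")[:,:,::-1].copy()[90:190,300:420];o=cv2.resize(im,None,fx=6,fy=6,interpolation=2)
cv2.circle(o,(int((q[0]-300)*6),int((q[1]-90)*6)),4,(0,255,255),1);cv2.imwrite("pics/g3.png",o)
E
```

```text
time_s: 4.75
eef_pos: [0.6419, -0.0242, 0.2094]
tcp_rot: [-3.14, 0.005, -3.125]
wrist_force: [0.3, 0.3, -0.5]
finger_gap: 0.06
grasp_force: 0.0
[ 0.64185084 -0.02423619  0.20936958] [350.4833693  123.32544133]
```

View pics/g3.png

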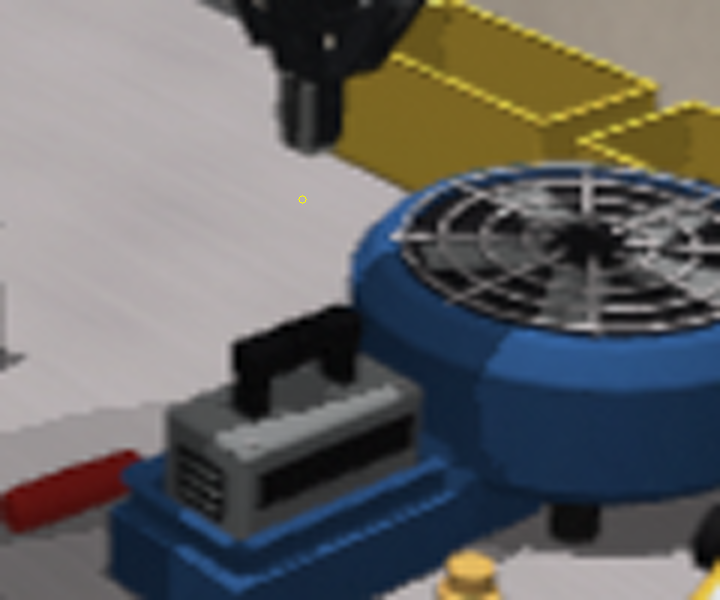

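The visible tips are at about (351.5,115), against the projected TCP at (350.5,123). So the true tips sit roughly 27 mm above what the reported pose implies. I'll check x and y from the start pictures, where both views show the gripper.

```bash
python3 - <<'E'
from h import *
import cv2
p=np.array([.1804,.5719,.1999]);o=[]
for n,x,y in(("top",30,285),("side",85,40)):
    im=cv2.resize(cv2.imread(f"pics/{n}0.png")[y:y+65,x:x+65],None,fx=6,fy=6,interpolation=2)
    for z,c in((0,(0,255,255)),(.027,(0,255,0))):
        q=proj(n,p+[0,0,z]);print(n,z,q);cv2.circle(im,(int((q[0]-x)*6),int((q[1]-y)*6)),3,c,-1)
    for w in(-.042,.042):
        yw=2.836;q=proj(n,p+[np.sin(yw)*w,-np.cos(yw)*w,.04]);cv2.circle(im,(int((q[0]-x)*6),int((q[1]-y)*6)),3,(255,0,255),-1)
    o.append(im)
cv2.imwrite("pics/g4.png",np.hstack(o))
E
```

```text
top 0 [ 73.15785936 304.28181743]
top 0.027 [ 67.6864885  305.86733944]
side 0 [125.32883316 100.3476004 ]
side 0.027 [123.30873171  92.447953  ]
```

View pics/g4.png

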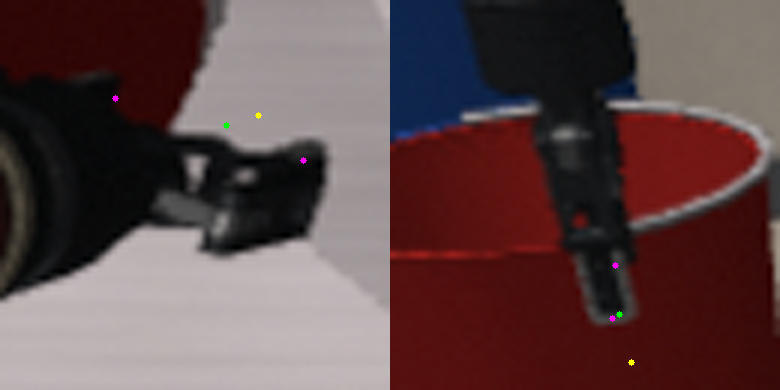

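In the side start picture the near fingertip (bottom at crop row 318) also sits where z+0.027 predicts. I'll take the z offset as +27 mm. Lateral offsets cancel between pick and place. I'll descend 27 mm lower and watch the force.

```bash
python3 -m jog '{"offset":[[0,0,0],[0,0,0],[0,0,0],[0,0,1.5],[0,0,2],[0,0,2],[0,0,2],[0,0,1.5],[0,0,1],[0,0,0.5],[0,0,0.5],[0,0,0]],"yaw":[0,0,0,0,0,0,0,0,0,0,0,0]}' 5 60
python3 -m jog '{"offset":[[0,0,0.3],[0,0,0.3],[0,0,0.3],[0,0,0]],"yaw":[0,0,0,0]}'
python3 -m jog '{"offset":[[0,0,0],[0,0,0],[0,0,0],[0,0,0],[0,0,0],[0,0,0],[0,0,0],[0,0,0]],"yaw":[0,0,0,0,0,0,0,0]}' 0.5 60
```

```text
time_s: 6.0
eef_pos: [0.6406, -0.0239, 0.0955]
tcp_rot: [3.142, 0.0, -3.124]
wrist_force: [-0.0, -0.1, 0.1]
finger_gap: 0.589
grasp_force: 0.0
time_s: 6.4
eef_pos: [0.6403, -0.0238, 0.0861]
tcp_rot: [3.141, -0.001, -3.124]
wrist_force: [-0.5, 0.4, -0.8]
finger_gap: 0.584
grasp_force: 0.0
time_s: 7.2
eef_pos: [0.6406, -0.0237, 0.0867]
tcp_rot: [3.141, 0.0, -3.124]
wrist_force: [0.3, 4.4, 2.3]
finger_gap: 0.218
grasp_force: 62.4
```

Gripped (20 mm bar, 62 N). Next I lift and carry it to the mat, lowering slowly at the end.

```bash
python3 -m jog '{"offset":[[0,0,-0.5],[0,0,-1],[0,0,-1.5],[0,0,-1.5],[0,0,-1],[0,0,-0.5],[0,0,0]],"yaw":[0,0,0,0,0,0,0]}'
python3 -m jog '{"offset":[[1,0,0],[2,0.1,0],[3,0.1,0],[3,0.1,0],[3,0.1,0],[3,0,0],[3,0,0],[2,0,0],[1.2,0,0],[0,0,0]],"yaw":[0,0,0,0,0,0,0,0,0,0]}'
python3 -m jog '{"offset":[[0,0,1],[0,0,1.5],[0,0,1.5],[0,0,1.5],[0,0,1.5],[0,0,1],[0,0,0.6],[0,0,0]],"yaw":[0,0,0,0,0,0,0,0]}'
python3 - <<'E'
from h import *
import cv2
print(read_state()["wrist_force"],read_state()["eef_pos"])
o=[]
for n,x,y in(("top",240,140),("side",230,110)): o.append(cv2.resize(get_image(n)[y:y+130,x:x+130,::-1],None,fx=3,fy=3,interpolation=2))
cv2.imwrite("pics/g5.png",np.hstack(o))
E
```

```text
time_s: 7.9
eef_pos: [0.6411, -0.0241, 0.1478]
tcp_rot: [-3.141, 0.002, -3.125]
wrist_force: [0.3, -0.6, -8.3]
finger_gap: 0.222
grasp_force: 61.1
time_s: 8.9
eef_pos: [0.4273, -0.0234, 0.1463]
tcp_rot: [3.142, -0.0, -3.125]
wrist_force: [-0.8, 0.2, -7.2]
finger_gap: 0.224
grasp_force: 61.0
time_s: 9.7
eef_pos: [0.428, -0.0233, 0.0597]
tcp_rot: [3.141, -0.001, -3.125]
wrist_force: [-0.6, 0.4, -7.4]
finger_gap: 0.225
grasp_force: 60.9
[-0.59977232  0.35452806 -7.38986777] [ 0.42799117 -0.02333006  0.05971501]
```

```bash
python3 -m jog '{"offset":[[0,0,0.3],[0,0,0.3],[0,0,0.3],[0,0,0.2],[0,0,0.1],[0,0,0]],"yaw":[0,0,0,0,0,0]}'
python3 -m jog '{"offset":[[0,0,0.1],[0,0,0.1],[0,0,0]],"yaw":[0,0,0]}'
```

```text
time_s: 10.4
eef_pos: [0.4284, -0.0235, 0.0484]
tcp_rot: [3.141, -0.0, -3.125]
wrist_force: [0.2, -0.8, -8.0]
finger_gap: 0.226
grasp_force: 61.0
time_s: 10.7
eef_pos: [0.4284, -0.0235, 0.0465]
tcp_rot: [3.141, -0.0, -3.125]
wrist_force: [0.3, 1.0, -7.5]
finger_gap: 0.222
grasp_force: 61.0
```

```bash
python3 -m jog '{"offset":[[0,0,0.1],[0,0,0.1],[0,0,0]],"yaw":[0,0,0]}'
```

```text
time_s: 11.0
eef_pos: [0.4287, -0.0234, 0.0456]
tcp_rot: [3.142, 0.001, -3.124]
wrist_force: [-4.8, 3.0, 4.0]
finger_gap: 0.222
grasp_force: 62.5
```

Touchdown came at 0.0456, against 0.0457 predicted, so heights are confirmed. Now I release and go to long_charged.

```bash
python3 -m jog '{"offset":[[0,0,0],[0,0,0],[0,0,0],[0,0,0],[0,0,0],[0,0,-2],[0,0,-3],[0,0,-3],[0,0,-3],[0,0,-1.5],[0,0,0]],"yaw":[0,0,0,0,0,0,0,0,0,0,0]}' 5 60
python3 - <<'E'
from h import *
import cv2
go(.5283,.3061,.17,180.9)
E
```

```text
time_s: 12.1
eef_pos: [0.4296, -0.024, 0.1714]
tcp_rot: [-3.14, 0.003, -3.125]
wrist_force: [0.2, -0.1, -0.4]
finger_gap: 0.584
grasp_force: 0.0
offset cm [-10.43  32.83   0.14] yaw 0.1 pos [ 0.4296 -0.024   0.1714] t 12.1
```

```bash
python3 -m jog '{"offset":[[-1,3,0],[-1.2,3.8,0],[-1.2,3.8,0],[-1.2,3.8,0],[-1.2,3.8,0],[-1.2,3.8,0],[-1.2,3.8,0],[-1.2,3.8,0],[-1,3.2,0],[0,0,0],[0,0,0]],"yaw":[0,0,0,0,0,0,0,0,0,0,0]}'
python3 - <<'E'
from h import *
go(.5283,.3061,.0767,180.9)
import cv2
t=get_image("top");s=get_image("side")
a=cv2.resize(t[150:250,250:350,::-1],None,fx=4,fy=4,interpolation=2)
b=cv2.resize(s[80:180,200:300,::-1],None,fx=4,fy=4,interpolation=2)
cv2.imwrite("pics/g6.png",np.hstack([a,b]))
E
```

```text
time_s: 13.2
eef_pos: [0.5259, 0.3063, 0.1674]
tcp_rot: [-3.141, -0.003, -3.123]
wrist_force: [-0.4, -0.2, -0.1]
finger_gap: 0.588
grasp_force: 0.0
offset cm [-0.24 -0.03  9.07] yaw 0.2 pos [0.5259 0.3063 0.1674] t 13.2
```

View pics/g6.png

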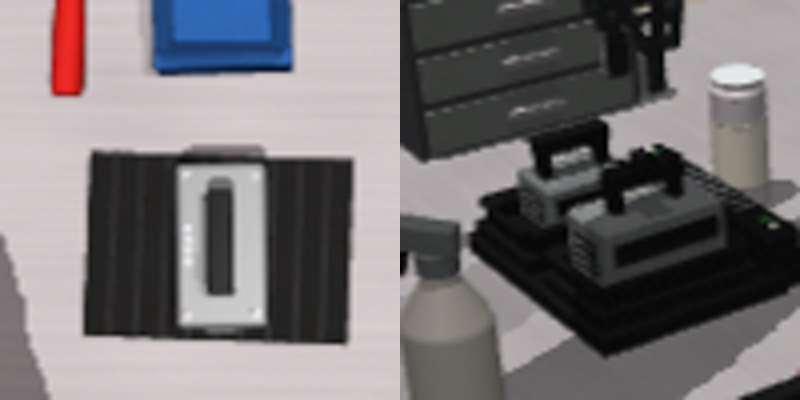

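The mat picture shows the long flat pack standing level at the mat's middle. The gripper is above the right charger pack and the bottle is untouched. Descending to grasp.

```bash
python3 -m jog '{"offset":[[-0.2,0,1.5],[0,0,1.5],[0,0,1.5],[0,0,1.5],[0,0,1.5],[0,0,1],[0,0,0.5],[0,0,0]],"yaw":[0,0,0,0,0,0,0,0]}'
python3 -m jog '{"offset":[[0,0,0],[0,0,0],[0,0,0],[0,0,0],[0,0,0],[0,0,0],[0,0,0]],"yaw":[0,0,0,0,0,0,0]}' 0.5 60
python3 - <<'E'
from h import *
# empty dryer bay: dark/edge profile, and mat pack check
W=np.array([at("top",p,.064) for p in((294.25,190.75),(316.75,191.25),(317,231.25),(295,231.5))]);print("mat pack",W.mean(0),W.ptp(0) if hasattr(W,'ptp') else np.ptp(W,0))
import cv2
t=get_image("top");cv2.imwrite("pics/t_dry.png",t[:,:,::-1])
for r in(125,135,145): print(r,[(i,int(v)) for i,v in zip(range(284,328),t[r,284:328].astype(int).sum(1))])
print([(i,int(v)) for i,v in zip(range(106,172),t[106:172,305].astype(int).sum(1))])
E
```

```text
time_s: 14.1
eef_pos: [0.5285, 0.3061, 0.0788]
tcp_rot: [-3.141, -0.001, -3.124]
wrist_force: [0.1, 0.6, 1.2]
finger_gap: 0.589
grasp_force: 0.0
time_s: 14.8
eef_pos: [0.5295, 0.3068, 0.0805]
tcp_rot: [3.14, 0.002, -3.124]
wrist_force: [1.4, 3.8, 6.4]
finger_gap: 0.221
grasp_force: 63.0
mat pack [ 0.42938903 -0.02597892  0.064     ] [0.11795929 0.06630131 0.        ]
125 [(284, 572), (285, 522), (286, 492), (287, 370), (288, 223), (289, 228), (290, 231), (291, 209), (292, 253), (293, 332), (294, 332), (295, 334), (296, 333), (297, 332), (298, 329), (299, 331), (300, 331), (301, 332), (302, 330), (303, 334), (304, 336), (305, 334), (306, 335), (307, 338), (308, 336), (309, 335), (310, 335), (311, 335), (312, 333), (313, 336), (314, 337), (315, 315), (316, 269), (317, 239), (318, 219), (319, 222), (320, 226), (321, 236), (322, 448), (323, 605), (324, 606), (325, 606), (326, 609), (327, 605)]
135 [(284, 586), (285, 536), (286, 535), (287, 437), (288, 219), (289, 225), (290, 228), (291, 198), (292, 244), (293, 333), (294, 333), (295, 335), (296, 338), (297, 292), (298, 212), (299, 213), 
[... 961 characters left out ...]
01), (114, 241), (115, 252), (116, 256), (117, 202), (118, 182), (119, 293), (120, 329), (121, 330), (122, 332), (123, 335), (124, 335), (125, 334), (126, 335), (127, 336), (128, 332), (129, 334), (130, 335), (131, 335), (132, 337), (133, 333), (134, 298), (135, 187), (136, 250), (137, 448), (138, 494), (139, 493), (140, 493), (141, 513), (142, 521), (143, 335), (144, 154), (145, 291), (146, 331), (147, 329), (148, 329), (149, 329), (150, 331), (151, 331), (152, 332), (153, 332), (154, 328), (155, 329), (156, 332), (157, 328), (158, 327), (159, 326), (160, 236), (161, 190), (162, 195), (163, 229), (164, 250), (165, 269), (166, 185), (167, 113), (168, 397), (169, 584), (170, 616), (171, 610)]
```

```bash
python3 -m jog '{"offset":[[0,0,-0.5],[0,0,-1],[0,0,-1.5],[0,0,-2],[0,0,-2],[0,0,-1.5],[0,0,-0.5],[0,0,0],[0,0,0]],"yaw":[0,0,0,0,0,0,0,0,0]}'
python3 - <<'E'
from h import *
print("front rim",at("top",(305.5,160.1),.059),"back floor",at("top",(305.5,119),.045),"lip L/R",at("top",(288,135),.068),at("top",(322.4,135),.068),"floor L/R",at("top",(292.6,135),.045),at("top",(317,135),.045), "front lip outer",at("top",(305.5,166.3),.068),at("top",(305.5,163),.068))
import cv2
s=get_image("side");t=get_image("top")
cv2.imwrite("pics/g7.png",np.hstack([cv2.resize(t[110:210,120:220,::-1],None,fx=4,fy=4,interpolation=2),cv2.resize(s[70:170,200:300,::-1],None,fx=4,fy=4,interpolation=2)]))
E
```

```text
time_s: 15.75
eef_pos: [0.5284, 0.3061, 0.1686]
tcp_rot: [-3.141, -0.001, -3.125]
wrist_force: [0.3, -0.1, -8.7]
finger_gap: 0.219
grasp_force: 61.3
front rim [ 0.57884037 -0.02447388  0.059     ] back floor [ 0.70384522 -0.02347067  0.045     ] lip L/R [0.65116501 0.02654162 0.068     ] [ 0.65118059 -0.07371655  0.068     ] floor L/R [0.65582937 0.01456055 0.045     ] [ 0.65584061 -0.05772939  0.045     ] front lip outer [ 0.55936915 -0.02486597  0.068     ] [ 0.56901161 -0.02482594  0.068     ]
```

View pics/g7.png

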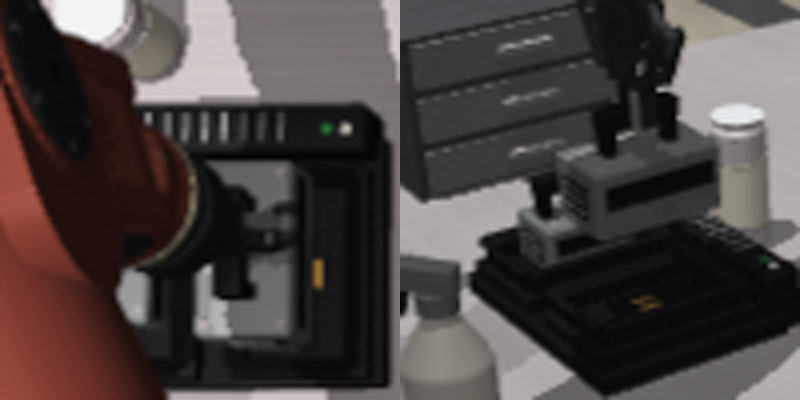

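The view shows the long charged pack hanging level and lifted clear of its bay. The empty dryer bay measures (0.641, -0.0235). Carrying it there.

```bash
python3 -m jog '{"offset":[[-0.5,-1.5,0],[-1,-3,0],[-1.3,-3.8,0],[-1.3,-3.8,0],[-1.3,-3.8,0],[-1.3,-3.8,0],[-1.3,-3.8,0],[-1.3,-3.8,0],[-1,-3,0],[-0.5,-1.5,0],[0,0,0],[0,0,0]],"yaw":[0,0,0,0,0,0,0,0,0,0,0,0]}'
python3 -c "
from h import *
go(.6413,-.0235,.12,181)"
```

```text
time_s: 17.05
eef_pos: [0.6418, -0.0099, 0.169]
tcp_rot: [3.141, -0.001, -3.125]
wrist_force: [-1.1, 0.3, -8.8]
finger_gap: 0.221
grasp_force: 61.2
offset cm [ 0.07 -1.36  4.9 ] yaw -0.0 pos [ 0.6418 -0.0099  0.169 ] t 17.1
```

```bash
python3 -m jog '{"offset":[[0.1,-0.7,0],[0,-0.7,0],[0,0,1],[0,0,1.5],[0,0,1.5],[0,0,1],[0,0,0],[0,0,0]],"yaw":[0,0,0,0,0,0,0,0]}'
python3 -c "
from h import *
go(.6413,-.0235,.092,181)"
```

```text
time_s: 17.85
eef_pos: [0.6413, -0.0237, 0.1193]
tcp_rot: [3.141, -0.0, -3.124]
wrist_force: [0.1, -0.4, -6.4]
finger_gap: 0.219
grasp_force: 61.2
offset cm [0.   0.02 2.73] yaw -0.0 pos [ 0.6413 -0.0237  0.1193] t 17.9
```

```bash
python3 -m jog '{"offset":[[0,0,0.5],[0,0,0.5],[0,0,0.5],[0,0,0.4],[0,0,0.3],[0,0,0.2],[0,0,0]],"yaw":[0,0,0,0,0,0,0]}'
python3 -m jog '{"offset":[[0,0,0.1],[0,0,0.1],[0,0,0.1],[0,0,0]],"yaw":[0,0,0,0]}'
```

```text
time_s: 18.55
eef_pos: [0.6414, -0.0238, 0.0953]
tcp_rot: [3.141, -0.0, -3.125]
wrist_force: [-0.3, -0.7, -7.1]
finger_gap: 0.224
grasp_force: 61.3
time_s: 18.95
eef_pos: [0.6415, -0.0239, 0.0925]
tcp_rot: [3.142, -0.0, -3.124]
wrist_force: [0.4, -0.2, -7.5]
finger_gap: 0.218
grasp_force: 61.3
```

```bash
python3 -m jog '{"offset":[[0,0,0.1],[0,0,0.1],[0,0,0]],"yaw":[0,0,0]}';python3 -m jog '{"offset":[[0,0,0.1],[0,0,0.05],[0,0,0]],"yaw":[0,0,0]}'
```

```text
time_s: 19.25
eef_pos: [0.6416, -0.0239, 0.0907]
tcp_rot: [3.142, 0.0, -3.124]
wrist_force: [-0.0, -0.1, -6.3]
finger_gap: 0.22
grasp_force: 61.4
time_s: 19.55
eef_pos: [0.6416, -0.0236, 0.0905]
tcp_rot: [3.142, 0.001, -3.124]
wrist_force: [-5.3, 2.7, 3.8]
finger_gap: 0.222
grasp_force: 62.6
```

Home at 0.0905, as predicted. Release and go to the lamp.

```bash
python3 -m jog '{"offset":[[0,0,0],[0,0,0],[0,0,0],[0,0,0],[0,0,0],[0,0,-2],[0,0,-3],[0,0,-3],[0,0,-1],[0,0,0]],"yaw":[0,0,0,0,0,0,0,0,0,0]}' 5 60
python3 -m jog '{"offset":[[0.5,-2,0],[1,-3.5,0],[1.2,-3.8,0],[1.2,-3.8,0],[1.2,-3.8,0],[1.2,-3.8,0],[1.2,-3.8,0],[1.2,-3.8,0],[1,-3,0],[0,-1,0],[0,0,0],[0,0,0]],"yaw":[0,0,0,0,0,0,0,0,0,0,-2.2,0]}'
python3 - <<'E'
from h import *
go(.537,-.364,.061,183.2)
import cv2
t=get_image("top");cv2.imwrite("pics/t_ch.png",t[:,:,::-1])
g=cv2.LUT(t,np.clip(np.arange(256)*4,0,255).astype(np.uint8))
cv2.imwrite("pics/g8.png",np.hstack([cv2.resize(t[105:175,280:330,::-1],None,fx=5,fy=5,interpolation=2)[:350],cv2.resize(g[140:210,168:222,::-1],None,fx=5,fy=5,interpolation=2)]))
E
```

```text
time_s: 20.55
eef_pos: [0.6426, -0.0242, 0.1808]
tcp_rot: [-3.141, 0.003, -3.125]
wrist_force: [0.0, 0.0, -0.7]
finger_gap: 0.589
grasp_force: 0.0
time_s: 21.75
eef_pos: [0.5498, -0.348, 0.1774]
tcp_rot: [3.14, -0.001, -3.086]
wrist_force: [-0.6, 0.8, -0.1]
finger_gap: 0.589
grasp_force: 0.0
offset cm [ 1.36 -1.53 11.64] yaw -0.0 pos [ 0.5498 -0.348   0.1774] t 21.8
```

View pics/g8.png

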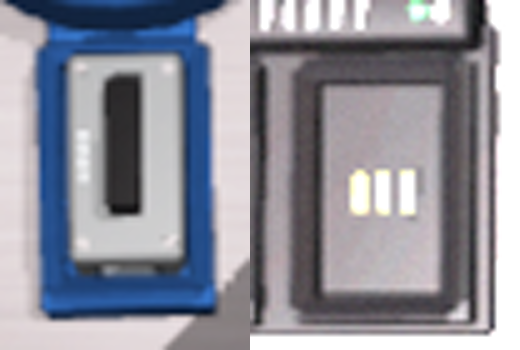

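The dryer crop shows the charged pack seated evenly in its bay. In the brightened charger crop, the right bay floor spans about pixels 182–206.6 x 156.6–199.4.

```bash
python3 -m jog '{"offset":[[0.7,-0.8,1],[0.7,-0.7,2],[0,0,2],[0,0,2],[0,0,1.5],[0,0,1],[0,0,1],[0,0,0.6],[0,0,0]],"yaw":[0,0,0,0,0,0,0,0,0]}'
python3 - <<'E'
from h import *
go(.537,-.364,.061,183.2)
a=at("top",(182,178),.035);b=at("top",(206.6,178),.049);c=at("top",(194,156.6),.035);d=at("top",(194,199.4),.049)
print(a,b,"w",a[1]-b[1],"cy",(a+b)[1]/2);print(c,d,"l",c[0]-d[0],"cx",(c+d)[0]/2)
E
```

```text
time_s: 22.7
eef_pos: [0.5367, -0.364, 0.0674]
tcp_rot: [3.141, -0.0, -3.086]
wrist_force: [-0.5, -0.3, 0.2]
finger_gap: 0.59
grasp_force: 0.0
offset cm [-0.03 -0.01  0.64] yaw -0.0 pos [ 0.5367 -0.364   0.0674] t 22.7
[0.52847518 0.34368372 0.035     ] [0.5270034  0.26690155 0.049     ] w 0.07678217764162576 cy 0.30529263525487715
[0.59267751 0.30909319 0.035     ] [0.46379543 0.30290818 0.049     ] l 0.12888207861421075 cx 0.5282364678129885
```

The right bay centre is (0.528, 0.3055), and the 77 x 129 mm size checks out. Grasp short_flat.

```bash
python3 -m jog '{"offset":[[0,0,0.3],[0,0,0.2],[0,0,0]],"yaw":[0,0,0]}'
python3 -m jog '{"offset":[[0,0,0],[0,0,0],[0,0,0],[0,0,0],[0,0,0],[0,0,0],[0,0,0]],"yaw":[0,0,0,0,0,0,0]}' 0.5 60
python3 -m jog '{"offset":[[0,0,-0.5],[0,0,-1],[0,0,-1.5],[0,0,-2],[0,0,-2],[0,0,-2],[0,0,-2],[0,0,-1],[0,0,0],[0,0,0]],"yaw":[0,0,0,0,0,0,0,0,0,0]}'
python3 -c "
from h import *
go(.528,.3055,.16,180.9)"
```

```text
time_s: 23.0
eef_pos: [0.537, -0.3643, 0.0632]
tcp_rot: [-3.142, 0.0, -3.086]
wrist_force: [0.0, -0.3, 0.2]
finger_gap: 0.588
grasp_force: 0.0
time_s: 23.7
eef_pos: [0.537, -0.3641, 0.0632]
tcp_rot: [3.141, 0.0, -3.086]
wrist_force: [-0.5, 4.0, 2.8]
finger_gap: 0.218
grasp_force: 62.5
time_s: 24.7
eef_pos: [0.5368, -0.3643, 0.1826]
tcp_rot: [3.141, -0.0, -3.086]
wrist_force: [0.8, 1.1, -4.4]
finger_gap: 0.221
grasp_force: 61.7
offset cm [-2.83 66.92  2.26] yaw 2.3 pos [ 0.5368 -0.3643  0.1826] t 24.7
```

```bash
python3 -m jog '{"offset":[[0,1.5,0],[-0.1,3,0],[-0.2,4,0],[-0.2,4,0],[-0.2,4,0],[-0.2,4,0],[-0.2,4,0],[-0.2,4,0],[-0.2,4,0],[-0.2,4,0],[-0.2,4,0],[-0.2,4,0]],"yaw":[0,0,0,0,0,0,0,0,0,0,0,0]}'
python3 -m jog '{"offset":[[-0.2,4,0],[-0.2,4,0],[-0.2,4,0],[-0.2,4,0],[-0.1,3,0],[0,2,0],[0,0,0],[0,0,0],[0,0,0]],"yaw":[0,0,0,0,0,0,2.3,0,0]}'
python3 -c "
from h import *
go(.528,.3055,.1,180.9)"
```

```text
time_s: 25.9
eef_pos: [0.5323, 0.0829, 0.1818]
tcp_rot: [3.141, -0.002, -3.086]
wrist_force: [0.3, -0.9, -4.4]
finger_gap: 0.219
grasp_force: 61.6
time_s: 26.8
eef_pos: [0.5301, 0.2911, 0.1821]
tcp_rot: [-3.141, -0.001, -3.125]
wrist_force: [-0.5, 0.0, -4.6]
finger_gap: 0.22
grasp_force: 61.5
offset cm [0.18 1.45 8.21] yaw 0.0 pos [0.5301 0.2911 0.1821] t 26.8
```

```bash
python3 -m jog '{"offset":[[0.2,0.7,0],[0,0.7,0],[0,0,1.5],[0,0,2],[0,0,2],[0,0,1.5],[0,0,1],[0,0,0.5],[0,0,0],[0,0,0]],"yaw":[0,0,0,0,0,0,0,0,0,0]}'
python3 -m jog '{"offset":[[0,0,0.5],[0,0,0.5],[0,0,0.5],[0,0,0.3],[0,0,0.3],[0,0,0]],"yaw":[0,0,0,0,0,0]}'
```

```text
time_s: 27.8
eef_pos: [0.5288, 0.3056, 0.099]
tcp_rot: [3.141, 0.001, -3.126]
wrist_force: [0.6, -1.0, -3.4]
finger_gap: 0.222
grasp_force: 61.6
time_s: 28.4
eef_pos: [0.528, 0.3053, 0.0765]
tcp_rot: [-3.141, -0.001, -3.126]
wrist_force: [0.2, -0.9, -4.0]
finger_gap: 0.219
grasp_force: 61.6
```

```bash
python3 -m jog '{"offset":[[0,0,0.2],[0,0,0.2],[0,0,0.2],[0,0,0]],"yaw":[0,0,0,0]}'
python3 -m jog '{"offset":[[0,0,0.1],[0,0,0.1],[0,0,0]],"yaw":[0,0,0]}'
```

```text
time_s: 28.8
eef_pos: [0.5281, 0.3053, 0.0707]
tcp_rot: [-3.142, -0.0, -3.126]
wrist_force: [-0.2, 0.2, -3.1]
finger_gap: 0.218
grasp_force: 61.6
time_s: 29.1
eef_pos: [0.5283, 0.3054, 0.069]
tcp_rot: [3.142, -0.0, -3.126]
wrist_force: [0.5, -0.5, -4.1]
finger_gap: 0.219
grasp_force: 61.6
```

```bash
python3 -m jog '{"offset":[[0,0,0.1],[0,0,0.1],[0,0,0]],"yaw":[0,0,0]}'
python3 -m jog '{"offset":[[0,0,0],[0,0,0],[0,0,0],[0,0,0],[0,0,0],[0,0,-2],[0,0,-3],[0,0,-3],[0,0,-1],[0,0,0]],"yaw":[0,0,0,0,0,0,0,0,0,0]}' 5 60
python3 -c "
from h import *
go(.5266,.4325,.12,180.9)"
```

```text
time_s: 29.4
eef_pos: [0.5286, 0.3057, 0.0682]
tcp_rot: [3.141, 0.001, -3.126]
wrist_force: [-2.5, 0.6, 4.4]
finger_gap: 0.219
grasp_force: 62.5
time_s: 30.4
eef_pos: [0.5294, 0.3057, 0.1588]
tcp_rot: [3.141, 0.003, -3.126]
wrist_force: [-0.2, -0.9, 0.4]
finger_gap: 0.584
grasp_force: 0.0
offset cm [ 0.09 12.68  3.88] yaw -0.0 pos [0.5294 0.3057 0.1588] t 30.4
```

Seated at 0.0682, exactly as predicted. Next is short_charged in the left bay, grasping at z 0.068.

```bash
python3 -m jog '{"offset":[[0.1,2,0],[0,3,0],[0,3,0],[0,3,0],[0,1.7,0],[0,0,1.5],[0,0,2],[0,0,2],[0,0,2],[0,0,1],[0,0,0.5],[0,0,0]],"yaw":[0,0,0,0,0,0,0,0,0,0,0,0]}'
python3 -c "
from h import *
go(.5266,.4325,.069,180.9)"
```

```text
time_s: 31.6
eef_pos: [0.5249, 0.4317, 0.0661]
tcp_rot: [-3.141, -0.001, -3.127]
wrist_force: [0.2, 0.1, -0.3]
finger_gap: 0.583
grasp_force: 0.0
offset cm [-0.17  0.07 -0.29] yaw -0.0 pos [0.5249 0.4317 0.0661] t 31.6
```

```bash
python3 -m jog '{"offset":[[-0.2,0.1,-0.3],[0,0,0]],"yaw":[0,0]}'
python3 -m jog '{"offset":[[0,0,0],[0,0,0],[0,0,0],[0,0,0],[0,0,0],[0,0,0],[0,0,0]],"yaw":[0,0,0,0,0,0,0]}' 0.5 60
python3 -m jog '{"offset":[[0,0,-0.5],[0,0,-1],[0,0,-1.5],[0,0,-2],[0,0,-2],[0,0,-2],[0,0,-2],[0,0,-1],[0,0,0],[0,0,0]],"yaw":[0,0,0,0,0,0,0,0,0,0]}'
python3 - <<'E'
from h import *
import cv2
go(.537,-.364,.16,183.2)
t=get_image("top")
g=cv2.LUT(t,np.clip(np.arange(256)*3,0,255).astype(np.uint8))
cv2.imwrite("pics/g9.png",np.hstack([cv2.resize(g[140:210,385:455,::-1],None,fx=5,fy=5,interpolation=2),cv2.resize(g[140:210,125:225,::-1],None,fx=4,fy=5,interpolation=2)]))
E
```

```text
time_s: 31.8
eef_pos: [0.5285, 0.4339, 0.0719]
tcp_rot: [3.14, 0.002, -3.126]
wrist_force: [-0.4, -0.3, 0.2]
finger_gap: 0.585
grasp_force: 0.0
time_s: 32.5
eef_pos: [0.5277, 0.4338, 0.0707]
tcp_rot: [3.141, 0.001, -3.126]
wrist_force: [0.9, 3.7, 4.7]
finger_gap: 0.221
grasp_force: 62.5
time_s: 33.5
eef_pos: [0.5272, 0.4332, 0.1895]
tcp_rot: [-3.141, -0.001, -3.126]
wrist_force: [-0.0, -0.5, -4.8]
finger_gap: 0.218
grasp_force: 61.3
offset cm [  0.24 -79.73   2.95] yaw -2.3 pos [0.5272 0.4332 0.1895] t 33.5
```

View pics/g9.png

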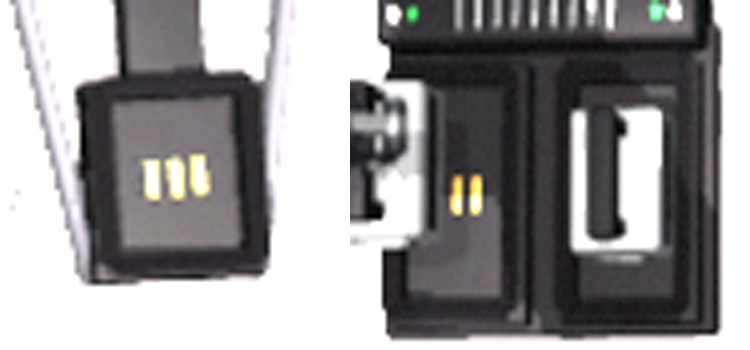

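The crops show the lamp bay empty, with its floor at about px 407.8–432.5 x 159.3–189.5. The short flat pack sits upright in the right bay.

```bash
python3 - <<'E'
from h import *
a=at("top",(407.8,174.5),.044);b=at("top",(432.5,174.5),.030);c=at("top",(420,159.3),.030);d=at("top",(420,189.5),.044)
print("w",a[1]-b[1],"cy",(a+b)[1]/2,"l",c[0]-d[0],"cx",(c+d)[0]/2)
W=np.array([at("top",p,.081) for p in((125+571/4-87.5,140+108/5),(125+665/4-87.5,140+105/5),(125+663/4-87.5,140+250/5),(125+573/4-87.5,140+253/5))]);print("short_flat",W.mean(0))
E
python3 -m jog '{"offset":[[0,-1.5,0],[0,-3,0],[0,-4,0],[0,-4,0],[0,-4,0],[0,-4,0],[0,-4,0],[0,-4,0],[0,-4,0],[0,-4,0],[0,-4,0],[0,-4,0]],"yaw":[0,0,0,0,0,0,0,0,0,0,0,0]}'
python3 -m jog '{"offset":[[0,-4,0],[0,-4,0],[0.1,-4,0],[0.1,-4,0],[0,-4,0],[0,-4,0],[0,-4,0],[0,-3,0],[0,-2,0],[0,0,0],[0,0,0]],"yaw":[0,0,0,0,0,0,0,0,0,-2.3,0]}'
python3 -c "
from h import *
go(.537,-.364,.1,183.2)"
```

```text
w 0.07559676768181112 cy -0.3627793535997747 l 0.09138334303904083 cx 0.54017201348091
short_flat [0.52981325 0.30145465 0.081     ]
time_s: 34.75
eef_pos: [0.5333, -0.013, 0.1889]
tcp_rot: [3.141, -0.001, -3.126]
wrist_force: [1.7, 0.2, -4.5]
finger_gap: 0.222
grasp_force: 61.3
time_s: 35.85
eef_pos: [0.5365, -0.3417, 0.1884]
tcp_rot: [3.14, -0.002, -3.087]
wrist_force: [0.4, 0.9, -5.2]
finger_gap: 0.22
grasp_force: 61.3
offset cm [ 0.07 -2.23  8.84] yaw -0.0 pos [ 0.5365 -0.3417  0.1884] t 35.9
```

```bash
python3 -m jog '{"offset":[[-0.2,-1.1,0],[0,-1,0],[0,0,1.5],[0,0,2],[0,0,2],[0,0,1.5],[0,0,1],[0,0,0.8],[0,0,0],[0,0,0]],"yaw":[0,0,0,0,0,0,0,0,0,0]}'
python3 -c "
from h import *
go(.540,-.363,.068,183.2)"
```

```text
time_s: 36.85
eef_pos: [0.5407, -0.3627, 0.1028]
tcp_rot: [-3.141, 0.001, -3.086]
wrist_force: [0.6, 0.0, -3.5]
finger_gap: 0.218
grasp_force: 61.2
offset cm [ 0.07 -0.03  3.48] yaw -0.0 pos [ 0.5407 -0.3627  0.1028] t 36.9
```

```bash
python3 -m jog '{"offset":[[0.05,0,0.7],[0,0,0.7],[0,0,0.7],[0,0,0.5],[0,0,0.3],[0,0,0.2],[0,0,0]],"yaw":[0,0,0,0,0,0,0]}'
python3 -m jog '{"offset":[[0,0,0.1],[0,0,0.1],[0,0,0]],"yaw":[0,0,0]}'
```

```text
time_s: 37.55
eef_pos: [0.5398, -0.3624, 0.0708]
tcp_rot: [3.141, -0.0, -3.086]
wrist_force: [0.4, 0.3, -3.7]
finger_gap: 0.218
grasp_force: 61.3
time_s: 37.85
eef_pos: [0.5399, -0.3624, 0.0691]
tcp_rot: [3.142, 0.0, -3.086]
wrist_force: [0.3, 0.3, -4.1]
finger_gap: 0.219
grasp_force: 61.3
```

```bash
python3 -m jog '{"offset":[[0,0,0.1],[0,0,0.1],[0,0,0]],"yaw":[0,0,0]}'
```

```text
time_s: 38.15
eef_pos: [0.5398, -0.3624, 0.0669]
tcp_rot: [3.141, -0.0, -3.086]
wrist_force: [0.0, 0.5, -4.7]
finger_gap: 0.216
grasp_force: 61.3
```

```bash
python3 -m jog '{"offset":[[0,0,0.1],[0,0,0.05],[0,0,0]],"yaw":[0,0,0]}'
python3 -m jog '{"offset":[[0,0,0.05],[0,0,0]],"yaw":[0,0]}'
```

```text
time_s: 38.45
eef_pos: [0.5399, -0.3624, 0.0657]
tcp_rot: [3.142, 0.0, -3.086]
wrist_force: [0.1, 0.5, -3.0]
finger_gap: 0.22
grasp_force: 61.4
time_s: 38.65
eef_pos: [0.54, -0.3624, 0.0657]
tcp_rot: [-3.141, 0.0, -3.086]
wrist_force: [-3.2, 2.6, 2.2]
finger_gap: 0.22
grasp_force: 62.1
```

Home at 0.0657 as predicted. Release and return to the long flat pack on the mat.

```bash
python3 -m jog '{"offset":[[0,0,0],[0,0,0],[0,0,0],[0,0,0],[0,0,0],[0,0,-2],[0,0,-3],[0,0,-3],[0,0,-3],[0,0,0]],"yaw":[0,0,0,0,0,0,0,0,0,0]}' 5 60
python3 -m jog '{"offset":[[0,0,0],[1,3,0],[1,4,0],[1,4,0],[1,4,0],[1,4,0],[1,4,0],[1,4,0],[1,3,0],[0.5,2,0],[0,0,0]],"yaw":[2.3,0,0,0,0,0,0,0,0,0,0]}'
python3 -c "
from h import *
go(.4287,-.0236,.046,181)"
```

```text
time_s: 39.65
eef_pos: [0.5415, -0.3641, 0.1804]
tcp_rot: [-3.136, 0.005, -3.086]
wrist_force: [1.0, -0.4, -0.2]
finger_gap: 0.588
grasp_force: 0.0
time_s: 40.75
eef_pos: [0.4494, -0.0417, 0.1749]
tcp_rot: [3.141, 0.0, -3.124]
wrist_force: [0.9, -0.1, -0.4]
finger_gap: 0.583
grasp_force: 0.0
offset cm [ 2.04  1.85 12.89] yaw 0.0 pos [ 0.4494 -0.0417  0.1749] t 40.8
```

```bash
python3 -m jog '{"offset":[[1,0.9,0],[1,0.9,0],[0,0,2],[0,0,2.5],[0,0,2.5],[0,0,2.5],[0,0,1.5],[0,0,1],[0,0,0.5],[0,0,0]],"yaw":[0,0,0,0,0,0,0,0,0,0]}'
python3 -c "
from h import *
go(.4287,-.0236,.046,181)"
```

```text
time_s: 41.75
eef_pos: [0.4298, -0.0262, 0.0501]
tcp_rot: [3.141, -0.0, -3.126]
wrist_force: [-0.2, 0.0, 0.1]
finger_gap: 0.581
grasp_force: 0.0
offset cm [0.1  0.27 0.41] yaw -0.1 pos [ 0.4298 -0.0262  0.0501] t 41.8
```

```bash
python3 -m jog '{"offset":[[0.1,0.25,0.25],[0,0,0]],"yaw":[0,0]}'
python3 -m jog '{"offset":[[0,0,0],[0,0,0],[0,0,0],[0,0,0],[0,0,0],[0,0,0],[0,0,0]],"yaw":[0,0,0,0,0,0,0]}' 0.5 60
python3 -m jog '{"offset":[[0,0,-0.5],[0,0,-1],[0,0,-2],[0,0,-2.5],[0,0,-2.5],[0,0,-2.5],[0,0,-2],[0,0,-1],[0,0,0],[0,0,0]],"yaw":[0,0,0,0,0,0,0,0,0,0]}'
python3 -c "
from h import *
go(.5262,.4335,.18,180.9)"
```

```text
time_s: 41.95
eef_pos: [0.429, -0.0235, 0.0481]
tcp_rot: [-3.141, 0.001, -3.126]
wrist_force: [-0.0, -0.2, 0.1]
finger_gap: 0.585
grasp_force: 0.0
time_s: 42.65
eef_pos: [0.429, -0.0232, 0.048]
tcp_rot: [3.141, 0.001, -3.126]
wrist_force: [-0.5, 5.6, 5.5]
finger_gap: 0.222
grasp_force: 59.5
time_s: 43.65
eef_pos: [0.4283, -0.0236, 0.1867]
tcp_rot: [3.141, -0.001, -3.126]
wrist_force: [0.3, 0.5, -7.9]
finger_gap: 0.224
grasp_force: 59.5
offset cm [-10.48  45.55   0.67] yaw -0.0 pos [ 0.4283 -0.0236  0.1867] t 43.6
```

```bash
python3 -m jog '{"offset":[[-0.5,1.5,0],[-1,3,0],[-1,4,0],[-1,4,0],[-1,4,0],[-1,4,0],[-1,4,0],[-1,4,0],[-1,4,0],[-1,4,0],[-0.5,3,0],[0,2,0]],"yaw":[0,0,0,0,0,0,0,0,0,0,0,0]}'
python3 -m jog '{"offset":[[0,2,0],[0,1,0],[0,0,0],[0,0,0]],"yaw":[0,0,0,0]}'
python3 - <<'E'
from h import *
go(.5262,.4335,.115,180.9)
W=[at("top",p,z) for p,z in(((125+410/4-87.5,178),.035),)];print(W)
E
```

```text
time_s: 44.85
eef_pos: [0.5215, 0.3946, 0.1848]
tcp_rot: [-3.14, -0.003, -3.125]
wrist_force: [-0.1, -0.3, -7.2]
finger_gap: 0.224
grasp_force: 60.1
time_s: 45.25
eef_pos: [0.5216, 0.4221, 0.1867]
tcp_rot: [-3.141, -0.001, -3.126]
wrist_force: [0.3, -0.5, -7.7]
finger_gap: 0.22
grasp_force: 60.1
offset cm [-0.48  1.14  7.17] yaw -0.0 pos [0.5216 0.4221 0.1867] t 45.2
[array([0.52831113, 0.46922573, 0.035     ])]
```

```bash
python3 -m jog '{"offset":[[-0.5,0.6,0],[0,0.5,0],[0,0,1.5],[0,0,2],[0,0,2],[0,0,1],[0,0,0.7],[0,0,0],[0,0,0]],"yaw":[0,0,0,0,0,0,0,0,0]}'
python3 -c "
from h import *
go(.5265,.433,.082,180.9)"
```

```text
time_s: 46.15
eef_pos: [0.5271, 0.434, 0.1167]
tcp_rot: [3.141, 0.001, -3.126]
wrist_force: [0.5, 0.3, -7.0]
finger_gap: 0.219
grasp_force: 60.0
offset cm [ 0.06 -0.1   3.47] yaw -0.0 pos [0.5271 0.434  0.1167] t 46.1
```

```bash
python3 -m jog '{"offset":[[0,-0.1,0.7],[0,0,0.7],[0,0,0.7],[0,0,0.5],[0,0,0.4],[0,0,0.3],[0,0,0]],"yaw":[0,0,0,0,0,0,0]}'
python3 -m jog '{"offset":[[0,0,0.1],[0,0,0]],"yaw":[0,0]}'
```

```text
time_s: 46.85
eef_pos: [0.5265, 0.4328, 0.0821]
tcp_rot: [-3.141, -0.001, -3.126]
wrist_force: [-1.0, -0.2, -8.0]
finger_gap: 0.222
grasp_force: 59.9
time_s: 47.05
eef_pos: [0.5268, 0.4331, 0.0819]
tcp_rot: [3.141, 0.0, -3.126]
wrist_force: [0.2, 0.0, -7.5]
finger_gap: 0.222
grasp_force: 60.0
```

```bash
python3 -m jog '{"offset":[[0,0,0.1],[0,0,0.1],[0,0,0]],"yaw":[0,0,0]}'
```

```text
time_s: 47.35
eef_pos: [0.5266, 0.4329, 0.0795]
tcp_rot: [3.142, -0.0, -3.126]
wrist_force: [-0.2, -1.0, -7.9]
finger_gap: 0.223
grasp_force: 60.0
```

```bash
python3 -m jog '{"offset":[[0,0,0.1],[0,0,0.05],[0,0,0]],"yaw":[0,0,0]}'
```

```text
time_s: 47.65
eef_pos: [0.5268, 0.4332, 0.0791]
tcp_rot: [3.141, 0.001, -3.126]
wrist_force: [-3.5, -0.1, 0.6]
finger_gap: 0.221
grasp_force: 61.0
```

Seated at 0.079. Release, rise, move aside and take a last look.

```bash
python3 -m jog '{"offset":[[0,0,0],[0,0,0],[0,0,0],[0,0,0],[0,0,0],[0,0,-2],[0,0,-3],[0,0,-3],[0,0,-3],[0,0,-1],[0,0,0]],"yaw":[0,0,0,0,0,0,0,0,0,0,0]}' 5 60
python3 -m jog '{"offset":[[0.5,-3,0],[0.5,-4,0],[0.5,-4,0],[0.5,-4,0],[0.5,-4,0],[0.5,-4,0],[0.5,-4,0],[0.5,-4,0],[0.5,-4,0],[0,-3,0],[0,0,0],[0,0,0]],"yaw":[0,0,0,0,0,0,0,0,0,0,0,0]}'
python3 - <<'E'
from h import *
import cv2
t=get_image("top");s=get_image("side");print(read_state()["wrist_force"])
cv2.imwrite("pics/f.png",np.vstack([cv2.resize(t[90:270,120:460,::-1],None,fx=1.6,fy=1.6,interpolation=2),cv2.resize(s[90:280,200:540,::-1],None,fx=1.6,fy=1.6,interpolation=2)]))
E
```

```text
time_s: 48.75
eef_pos: [0.5276, 0.4334, 0.1998]
tcp_rot: [3.14, 0.003, -3.126]
wrist_force: [0.1, 0.5, -0.6]
finger_gap: 0.585
grasp_force: 0.0
time_s: 49.95
eef_pos: [0.4869, 0.052, 0.1965]
tcp_rot: [3.141, -0.002, -3.128]
wrist_force: [-0.5, -0.0, 0.0]
finger_gap: 0.584
grasp_force: 0.0
[ 0.01283667  0.52835694 -0.22118893]
```

View pics/f.png

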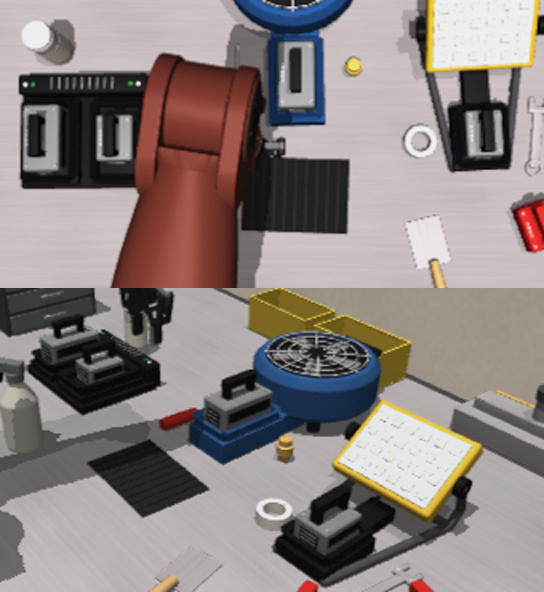

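The final view shows all four packs seated level: charger at (45,140) and (115,135), dryer (297,72), lamp (482,132). The mat is empty, the bottle is standing and the arm is clear.

```bash
python3 -c "
from rig import finish_job
print(finish_job())"
```

```text
the job is handed in; nothing more can be done
None
```

I swapped the packs and handed the job in at about 50 s: the long charged pack is in the dryer, the short charged pack is in the lamp, and the long and short flat packs are in the charger's left and right bays; the last pictures show all four seated level and the spray bottle upright, but `finish_job` returned no verdict.

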